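# Pack the sherds, latch the transit case and wind its recorder

## Robot

A 6-joint arm with a two-finger parallel gripper is mounted at the origin on the work surface; the furniture and walls round the work are solid. World frame = base frame: x ahead of the robot, y to its left, z up, the work surface at z = 0. Lengths are in m, angles in degrees, forces in N, time in s.
With the tool pointing down it reaches from about 0.375 to 0.925 m from the base axis. Payload 5.7 kg.
Tool frame: the origin (TCP) lies on the mounting face of the last link; the fingertips stand 182 mm ahead of it and the grasp point (between the pads) lies 163 mm ahead of it; z points along the fingers, y is the line along which they close (so a half turn about z gives the same grasp; the last joint's range is limited). The gripper opens to 88 mm and grips with 3 to 60 N. Pads are 20 mm wide; open, the fingers measure 115 mm over their backs; the gripper's body (75 mm by 178 mm) begins 61 mm behind the grasp point.
Start: joints at [-74.662, 20.558, 86.54, -0, 72.909, -6.595], TCP at [0.224, -0.557, 0.405] pointing down, gripper open.
Joint ranges: [-170.27, 170.27], [-57.76, 135], [12.27, 136.19], [-55.21, 235.2], [11.17, 155.16], [-170.74, 170.74]. Speed limits (degrees/s): [136.94, 136.94, 180, 180, 180, 180].

## Interface

Orientations are given as a 3x3 rotation matrix whose columns are the frame's x, y, z axes.
In Python, from rig import telemetry, viewer, env gives the robot as it stands. The module is installed in compiled form; this text tells all that it offers.
- The arm moves only by the tool carry_out, never from a script. Its arguments are lists of equal length, an entry for each row: "linear": the shift along the tool's x, y, z in m, a list of three; "yaw": the turn about the tool's z in rad. In form: {"linear": [[dx, dy, dz], ...], "yaw": [yaw, ...]}. A call has 1 to 20 rows; each row is the pose to reach, as a shift and turn from the pose commanded when the call began, along the tool's axes at that moment; what a row does not reach only later rows make up. A row lasts 1/8 s, in which the tool goes at most 62.5 mm and 10.7 degrees, less where a joint would pass 70% of its speed; a pose out of reach is approached as far as the arm can. A call with a gripper value outside its range is refused whole. "gripper" is the opening, from 0 (shut) to 1 (fully open), set as the call begins (left out, the last holds). The fingers move at their own pace and stop on an object; "squeeze" is the grip in N (left out, the last holds). Time passes only in rows, so rows that repeat a pose let the fingers close. It gives the time, the measured TCP pose, the force, the opening and the grip force at its end, in the units of the state.
- telemetry.sense(): the state, without advancing time (a new reading comes with each control period).
- viewer.get_image(name): name is "side" or "top"; returns a dict with "image" (400x640x3 uint8, blue, green, red), "fovy" (degrees; the focal length in pixels is half the picture's height over the tangent of half this angle, whatever the lens; pixels are square), "cx", "cy" (the principal point, pixels), "k1" (the pictures are not rectified: a ray, as slopes to the right and down, at radius r is drawn at 1 + k1 r^2 times it, then the intrinsics apply), "R" (3x3) and "t" (3): a world point X has camera coordinates R X + t. Camera axes: x right, y down, z forward; pixel columns grow to the right and rows downward; lengths in m; the calibration is good to about 2 mm. A picture is of the moment at which its call begins. There is no depth.
- env.job_done(): hands the job in; it is judged then, once.
The state is a dict: "t": time; "joint_pos": joint angles; "qd": joint speeds; "joint_efforts": joint torques, N m; "position": TCP position; "eef_rot": TCP orientation; "ft_force": force on the tool from outside, world axes, zero at the start; "wrist_torque": the same for the moment, N m; "width": finger opening in m; "grasp_force": force on a finger pad.
Only numpy, scipy, OpenCV 4.12 (cv2) and the standard library are available. Lean on these libraries where they do the work, as an engineer would, in place of code of your own. Each camera call takes 0.05 s, during which the arm holds its last target. There are 200 camera calls.

## Task

Pack every potsherd lying on the table into the open transit case, flat on its floor and one to a compartment. Then shut the lid, hook the latch's wire loop over the keeper on the lid and press the latch lever all the way down so that it snaps over centre and holds the lid tight, and also wind the key of the recorder on the end of the case clockwise, by repeated partial turns, until it comes to its stop. Leave the tape roll, the eraser and the vial where they stand.

Things in the scene. Friction and masses are not known exactly. Their poses are not given: they have to be found in the camera images.
- case: Fixed grey transit case; 'case frame': origin on the table under the middle of its box, z up, lid hinge on its +x side, latch ledge on its -x side, recorder at its -y end. Box inside 130 (x) x 210 (y) mm, walls 6 mm thick with rims at z 54, floor at z 8. Dividers 4 mm thick along x = 0 and y = 0, tops at z 23, make four compartments 63 x 103 mm with centres at x +-33, y +-53 mm
- lid (a joint): Lid angle (rad) about a hinge along case y at x 74, z 58 mm: 0 shut; starts open at 1.85 to 2.0, leaning back from the box (stop 2.05). Stiff hinge (0.3 N m): it stays at any angle and must be pushed down all the way. Plate 147 mm from hinge to free edge, 226 wide, 8 thick, middle plane through the hinge; shut, its top is at z 62
- lid_edge (a point): Middle of the lid's free edge, on its outer (upper) face; this frame turns with the lid: -x from hinge to free edge, z out of the outer face
- keeper (a point): Seat of the loop's bar on the lid, behind the steel hook (on its hinge side); with the lid shut at x -64, y 0, z 69 mm in the case frame. Hook: 24 mm wide (y), 6 thick, at case x -70, on a 4 mm plate (top z 66), its top about 12 mm above the plate. The bar must pass over the hook's top and go down behind it
- lever_pivot (a point): Middle of the lever's pivot pin (axis along case y) on the latch ledge: x -109, y 0, z 49 mm in the case frame. The ledge spans x -163 to -71, y +-40, top z 37
- lever (a joint): Latch lever angle (rad): 0 flat down on the ledge, tip to case -x; grows as the tip rises and swings over towards the lid; stop at 1.95, leaning 22 deg past upright; starts at 1.78 to 1.95, which leaves the loop slack to pass the hook. Stays where left (0.05 N m). With the loop hooked, pressing it down draws the loop tight until about 0.25, then it snaps to 0; under 6 N at the tip
- lever_tip (a point): End of the lever, middle of its outer face (on top when the lever is down; it faces the lid when the lever is up). Steel plate 46 mm long from the pivot, 20 wide, 5 thick; this frame turns with it, -x from pivot to tip
- loop (a joint): Angle (rad) of the wire loop about its pin on the lever, growing as its bar rises. Pin parallel to the pivot, 7.9 mm from it towards the tip and 6.2 mm away from the outer face. Elevation of the loop above case +x = loop - lever: starts at about 1.4 to 1.77, about 0.19 when hooked with the lever up, 0.46 when latched. Upright it stays where left; below about 1.1 it drops by its weight
- loop_stretch (a joint): Springy lengthening of the loop (m), 8 N/mm: 0 when slack, about 0.003 when hooked and latched tight
- loop_bar (a point): Middle of the loop's cross bar: 6 mm round rod, 61 mm wide, 56 mm from the loop's pin; 5 mm side wires join it to the pin, passing left and right of lever and keeper. Frame: x along the loop from pin to bar, y along the bar
- loop_tab (a point): Middle of the finger tab that sticks out 25 mm beyond the middle of the bar, bent up 25 deg from the loop's plane; 14 mm wide along case y (pinch it so), 5 mm thick. This point is 67.8 mm from the loop's pin along the loop and 5.5 mm above its plane
- winding_key (a joint): Key angle (rad), growing clockwise seen from above; starts at 0.3 to 1.5, stop at 5.0. It stays where it is left (friction 0.07 N m, spring 0.008 N m/rad); turning it back unwinds it
- key_grip (a point): Middle of the key's wing, at case x 0, y -148, z 95 mm, over the recorder (aluminium block with a white dial, x +-45, y -185 to -111, top z 58). Flat brass wing 28 mm long (this frame's x), 9 mm thick (y), z 82 to 108, turning about the vertical through this point
- tape_roll: Roll of white tape lying flat, 66 mm across, 19 mm high; leave it alone
- eraser: Eraser in a card sleeve, 22x42x13 mm; leave it alone
- vial: Small glass sample vial with a black cap, 23 mm across, 61 mm high; leave it alone
- sherd_tan: Flat potsherd, brownish-grey, 31x45x11 mm (x, y, z of its own frame); origin in the middle of its underside; lies on the table to the robot's right, or is absent. Take it across its short (x) width
- sherd_dark: Flat potsherd, blackish, 26x46x11 mm (x, y, z of its own frame); origin in the middle of its underside; lies on the table to the robot's right, or is absent. Take it across its short (x) width
- sherd_block: Flat potsherd, oblong with straight sides, 20x42x13 mm (x, y, z of its own frame); origin in the middle of its underside; lies on the table to the robot's right, or is absent. Take it across its short (x) width
- sherd_red: Flat potsherd, reddish brown, 28x33x11 mm (x, y, z of its own frame); origin in the middle of its underside; lies on the table to the robot's right, or is absent. Take it across its short (x) width

How it is judged:
By the outcome, as a careful person would: the job done as asked, in the order asked, and still so for the second after the job is handed in, with the robot touching nothing.
Of sherd_tan, sherd_dark, sherd_block, sherd_red only 2 to 4 are there at a start; the rules pass over those that are not, and their reading is None.
At some moment in a run one of sherd_tan, sherd_dark, sherd_block, sherd_red may be knocked a few centimetres aside while the robot is not near it.
Once in a run the grip may slacken for a moment while it holds something.
It also fails if it takes over 210 s, if anything falls off the work surface, if the arm or the gripper's body presses on something with over 40 N, if the wrist force passes 120 N, or if a joint passes its speed limit or range.

## Working session

There is one attempt and no reset: what is moved stays moved. The work goes in short steps, Python scripts to look and compute and a tool call to move; the robot and the scene stay as the last step left them, time stands still between calls to the robot, and variables do not carry over. Pictures are saved under pics/ and viewed, at most 14 in all, crops included, and the job is handed in when it is done.

Besides the shell and the picture viewer there is one more tool, called after "Call:" in YAML: its name, and indented under it one key for each argument. carry_out: Moves the arm, as the interface text tells. Its arguments: {"type":"object","properties":{"linear":{"type":"array","items":{"type":"array","items":{"type":"number"}}},"yaw":{"type":"array","items":{"type":"number"}},"gripper":{"type":"number"},"squeeze":{"type":"number"}},"required":["linear","yaw"]}

```bash
mkdir -p pics; cat > h.py <<'E'
import numpy as np, cv2
from rig import telemetry, viewer, env
def shot(name, fn=None):
    d=viewer.get_image(name)
    if fn: cv2.imwrite('pics/'+fn+'.png', d['image'])
    return d
def K(d):
    h,w=d['image'].shape[:2]; f=h/2/np.tan(np.radians(d['fovy'])/2)
    return f
def ray(d,u,v):
    f=K(d); R=np.array(d['R']);t=np.array(d['t'])
    x=np.array([(u-d['cx'])/f,(v-d['cy'])/f]); s=x.copy()
    for _ in range(30): s=x/(1+d['k1']*(s@s))
    return -R.T@t, R.T@np.array([s[0],s[1],1.])
def onz(d,u,v,z):
    o,r=ray(d,u,v); return o+r*(z-o[2])/r[2]
def tri(d1,p1,d2,p2):
    o1,r1=ray(d1,*p1);o2,r2=ray(d2,*p2)
    s=np.linalg.lstsq(np.stack([r1,-r2],1),o2-o1,rcond=None)[0]
    a=o1+s[0]*r1;b=o2+s[1]*r2
    return (a+b)/2,np.linalg.norm(a-b)
def proj(d,X):
    c=np.array(d['R'])@np.array(X)+np.array(d['t']); s=c[:2]/c[2]; s=s*(1+d['k1']*(s@s))
    return s*K(d)+[d['cx'],d['cy']]
E
python3 - <<'E'
from h import *
a=shot('top','top0');b=shot('side','side0')
for d in (a,b): print(d['fovy'],d['cx'],d['cy'],d['k1'],(-np.array(d['R']).T@d['t']).round(3),np.array(d['R']).round(3).tolist())
s=telemetry.sense();print({k:np.round(v,3).tolist() for k,v in s.items()})
E
```

```text
50.07530328326057 314.5000516733623 193.7980501804727 -0.04058480798054377 [ 0.424 -0.083  1.11 ] [[0.024, -0.999, -0.027], [-0.995, -0.021, -0.102], [0.101, 0.029, -0.994]]
46.820192715736894 318.3233069342091 194.06324240105158 0.011735267669236712 [0.61  1.026 0.568] [[-0.997, 0.077, -0.025], [0.054, 0.407, -0.912], [-0.06, -0.91, -0.409]]
{'t': 0.1, 'joint_pos': [-74.661, 20.592, 86.593, 0.0, 72.909, -6.596], 'qd': [-0.062, -0.137, -0.124, 0.017, -0.01, 0.127], 'joint_efforts': [0.0, -51.636, -27.141, 0.068, 0.028, -0.0], 'position': [0.224, -0.556, 0.404], 'eef_rot': [[0.928, 0.374, -0.0], [0.374, -0.928, 0.002], [0.0, -0.002, -1.0]], 'ft_force': [-0.157, 0.442, -0.676], 'wrist_torque': [0.061, -0.057, -0.042], 'grasp_force': 0.0, 'width': 0.088}
```

View pics/top0.png

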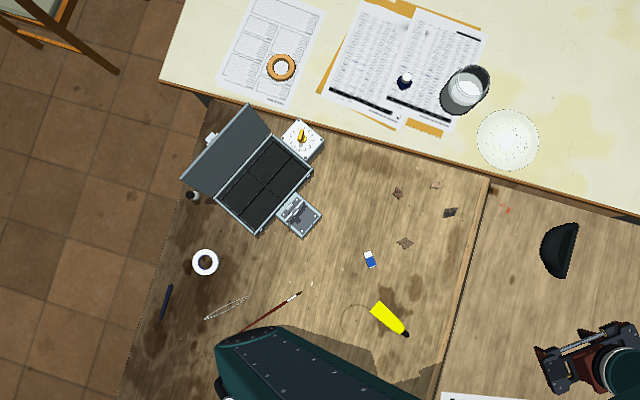

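View pics/side0.png

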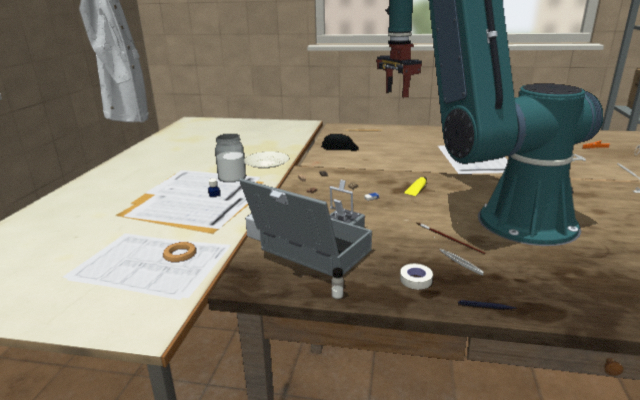

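The top view shows the case around (265,175), with the latch ledge at about (300,215), the recorder at (300,137), the tape at (205,262) and the eraser at (370,259). Likely sherds are at (397,193), (436,184), (450,212) and (405,243). Next I'll crop for detail.

```bash
python3 - <<'E'
from h import *
a=cv2.imread('pics/top0.png')
c1=cv2.resize(a[95:245,175:335],None,fx=5,fy=5,interpolation=cv2.INTER_CUBIC)[:600]
c1=cv2.resize(a[100:245,175:335],(640,580),interpolation=cv2.INTER_CUBIC)
cv2.imwrite('pics/c1.png',c1)
c2=cv2.resize(a[165:285,350:490],(700,600),interpolation=cv2.INTER_CUBIC)
cv2.imwrite('pics/c2.png',c2)
E
```

```text
(no output)
```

View pics/c1.png

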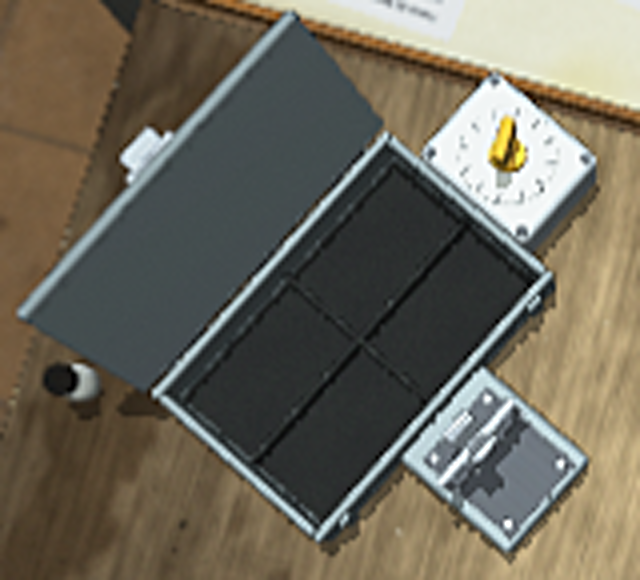

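View pics/c2.png

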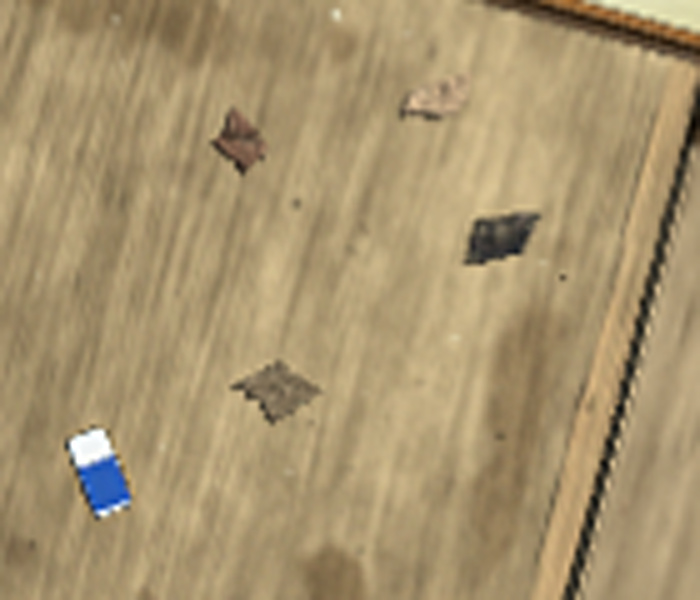

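The c1 crop shows the rim corners at (388,138), (158,395), (318,538) and (550,275), and the key at (507,150). The c2 crop shows four sherds: red (240,140), pinkish (435,98), dark (500,238) and tan (277,390). The eraser is at (100,470).

```bash
cat >> h.py <<'E'
SE={'red':(398,193),'block':(437,184.6),'dark':(450,212.6),'tan':(405.4,243)}
def sherd(d,u,v,z=.009,r=18,thr=None):
    """mask by difference from the local background colour, blob nearest to u,v, min-area rect in metres"""
    im=d['image']; y0,x0=int(v)-r,int(u)-r
    c=cv2.resize(im[y0:y0+2*r,x0:x0+2*r],None,fx=4,fy=4,interpolation=cv2.INTER_CUBIC).astype(np.int16)
    bg=cv2.medianBlur(cv2.resize(im[y0-20:y0+2*r+20,x0-20:x0+2*r+20],None,fx=4,fy=4),3).reshape(-1,3)
    lab=cv2.cvtColor(c.clip(0,255).astype(np.uint8),cv2.COLOR_BGR2LAB).astype(float)
    m0=np.median(lab.reshape(-1,3),0); df=np.linalg.norm((lab-m0)*[.6,2,2],axis=2)
    df=cv2.GaussianBlur(df,(0,0),2)
    if thr is None: thr=cv2.threshold(df.clip(0,255).astype(np.uint8),0,255,cv2.THRESH_OTSU)[0]
    m=(df>thr).astype(np.uint8)
    cs,_=cv2.findContours(m,cv2.RETR_EXTERNAL,cv2.CHAIN_APPROX_NONE)
    cs=[k for k in cs if cv2.contourArea(k)>150]
    k=min(cs,key=lambda k:np.hypot(*(k.mean(0)[0]-4*r)))
    P=np.array([onz(d,x0-.375+p[0][0]/4,y0-.375+p[0][1]/4,z)[:2] for p in k])
    (cx,cy),(w,h),ang=cv2.minAreaRect((P*1000).astype(np.float32))
    if w>h: w,h,ang=h,w,ang+90    # ang: world direction of short side
    return np.array([cx,cy]),(w,h),(ang+90)%180-90
def tilt(s):return np.array(s['eef_rot'])
E
python3 - <<'E'
from h import *
d=shot('top'); b=shot('side')
for n,p in SE.items():
    c,wh,a=sherd(d,*p); print(n,c.round(1),np.round(wh,1),round(a,1))
px=np.array([(388,138),(158,395),(318,538),(550,275)])/4+[175,100]-.375
W=np.array([onz(d,*p,.054)[:2] for p in px]); C=np.array([(71,-111),(71,111),(-71,111),(-71,-111)])/1e3
print(W.round(4).tolist(),[np.linalg.norm(W[i]-W[i-1]).round(4) for i in range(4)])
w0,c0=W.mean(0),C.mean(0); H=(C-c0).T@(W-w0); th=np.arctan2(H[0,1]-H[1,0],H[0,0]+H[1,1])
print('case',w0.round(4),np.degrees(th), th)
# side view check of rim corners
R=np.array([[np.cos(th),-np.sin(th)],[np.sin(th),np.cos(th)]])
for c in C: print('side',proj(b,np.r_[w0+R@c,.054]).round(1))
for n,c in dict(key=(0,-.148,.108),rec1=(.045,-.185,.058),rec2=(-.045,-.185,.058),l1=(-.163,.04,.037),l2=(-.163,-.04,.037)).items():
  X=np.r_[w0+R@c[:2],c[2]];print(n,X.round(3),'top',proj(d,X).round(1),'crop',((proj(d,X)-[175,100])*4).round(0),'side',proj(b,X).round(1))
im=b['image']
cv2.imwrite('pics/s1.png',cv2.resize(im[155:305,215:415],None,fx=4,fy=4,interpolation=cv2.INTER_CUBIC))
E
```

```text
red [ 542.6 -263.9] [23.  28.6] -44.4
block [ 563.4 -357.4] [15.9 25.8] -1.4
dark [ 495.8 -398.8] [22.8 40.8] 9.6
tan [ 416.8 -283. ] [30.6 34.5] -42.0
[[0.6807, 0.0601], [0.5147, 0.1987], [0.4283, 0.0948], [0.5952, -0.0444]] [np.float64(0.135), np.float64(0.2163), np.float64(0.1351), np.float64(0.2173)]
case [0.5547 0.0773] 50.23964712666523 0.8768472574004169
side [260.2 228.5]
side [339.6 256. ]
side [373.  228.6]
side [297.2 206.3]
key [ 0.669 -0.017  0.108] top [300.8 134.2] crop [503. 137.] side [266.7 193.6]
rec1 [ 0.726 -0.006  0.058] top [298.3 116.7] crop [493.  67.] side [244.7 215.1]
rec2 [ 0.668 -0.076  0.058] top [325.2 139.5] crop [601. 158.] side [268.7 202. ]
l1 [ 0.42  -0.022  0.037] top [301.8 238.8] crop [507. 555.] side [366.1 212.9]
l2 [ 0.481 -0.074  0.037] top [322.9 214.6] crop [591. 459.] side [339.9 205.6]
```

View pics/s1.png

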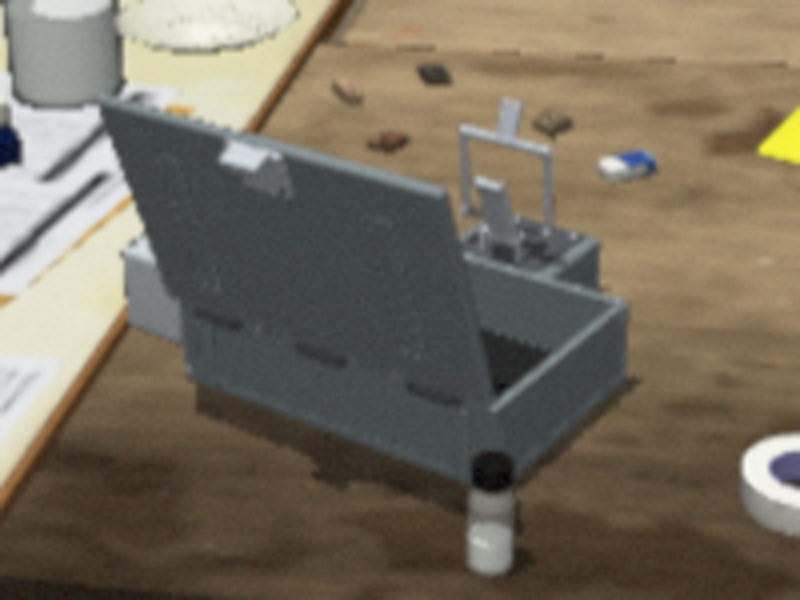

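The side crop shows the lid leaning back, the lever and loop both upright (loop bar about (505,140), tab (510,115)), and the four sherds behind. The case fit agrees to within 2 px. Next I'll check the sherd masks and use the extents that match the given sizes.

```bash
cat >> h.py <<'E'
DIM={'red':(28,33),'block':(20,42),'dark':(26,46),'tan':(31,45)}
def mask(d,u,v,r=16,f=8,k=3.0):
    y0,x0=int(v)-r,int(u)-r
    lab=cv2.cvtColor(d['image'][y0:y0+2*r,x0:x0+2*r],cv2.COLOR_BGR2LAB).astype(np.float32)
    yy,xx=np.mgrid[:2*r,:2*r]; ring=np.hypot(yy-r,xx-r)>12
    mu=np.median(lab[ring],0); iv=np.linalg.inv(np.cov(lab[ring].T)+np.eye(3)*2)
    df=np.sqrt(np.einsum('ijk,kl,ijl->ij',lab-mu,iv,lab-mu)).astype(np.float32)
    df=cv2.resize(df,None,fx=f,fy=f,interpolation=cv2.INTER_CUBIC)
    m=cv2.morphologyEx((df>k).astype(np.uint8),cv2.MORPH_CLOSE,np.ones((13,13)))
    m=cv2.morphologyEx(m,cv2.MORPH_OPEN,np.ones((9,9)))
    cs,_=cv2.findContours(m,cv2.RETR_EXTERNAL,cv2.CHAIN_APPROX_NONE)
    cs=[c for c in cs if cv2.contourArea(c)>15*f*f]
    c=min(cs,key=lambda c:np.hypot(*(c.mean(0)[0]-f*r)))
    return c,x0,y0,f
def fit(d,n,z=.008,**kw):
    c,x0,y0,f=mask(d,*SE[n],**kw)
    P=np.array([onz(d,x0+(p[0][0]+.5)/f-.5,y0+(p[0][1]+.5)/f-.5,z)[:2] for p in c])*1000
    best=[]
    for a in np.arange(-90,90,2):   # a: world angle of the short axis
        s=np.radians(a); U=np.array([[np.cos(s),np.sin(s)],[-np.sin(s),np.cos(s)]]); q=P@U.T
        e=np.ptp(q,axis=0); best.append((abs(e-DIM[n]).sum(),a,e.round(1),((q.max(0)+q.min(0))/2@U).round(1)))
    return sorted(best,key=lambda b:b[0])
E
python3 - <<'E'
from h import *
d=shot('top'); tiles=[]
for n,p in SE.items():
    for b in fit(d,n)[:3]: print(n,b)
    c,x0,y0,f=mask(d,*p)
    t=cv2.resize(d['image'][y0:y0+32,x0:x0+32],None,fx=f,fy=f,interpolation=cv2.INTER_CUBIC); cv2.drawContours(t,[c],-1,(0,255,0),1); tiles.append(t)
cv2.imwrite('pics/t.png',np.vstack([np.hstack(tiles[:2]),np.hstack(tiles[2:])]))
E
```

```text
red (np.float64(1.00196654603576), np.int64(-90), array([28., 34.]), array([ 542.8, -263.6]))
red (np.float64(1.0732145985463717), np.int64(80), array([29.1, 33. ]), array([ 542.7, -264.1]))
red (np.float64(1.1381223872121495), np.int64(-88), array([28. , 34.1]), array([ 542.8, -263.6]))
block (np.float64(3.26570405885451), np.int64(28), array([20. , 38.8]), array([ 565.8, -363.6]))
block (np.float64(3.562169215270046), np.int64(30), array([20.4, 38.8]), array([ 566. , -363.5]))
block (np.float64(3.5993170237210848), np.int64(26), array([19.7, 38.7]), array([ 565.6, -363.6]))
dark (np.float64(1.3035327063288946), np.int64(24), array([26. , 47.3]), array([ 497.2, -398.8]))
dark (np.float64(1.4381577120791462), np.int64(22), array([25.5, 47. ]), array([ 497.2, -398.9]))
dark (np.float64(1.6049225919663286), np.int64(20), array([25. , 46.6]), array([ 497.1, -398.9]))
tan (np.float64(0.7644999958809535), np.int64(6), array([31.5, 44.8]), array([ 414.6, -283.6]))
tan (np.float64(0.768848742111345), np.int64(8), array([31.4, 44.6]), array([ 414.6, -283.6]))
tan (np.float64(0.7762766676331125), np.int64(4), array([31.6, 44.9]), array([ 414.6, -283.5]))
```

View pics/t.png

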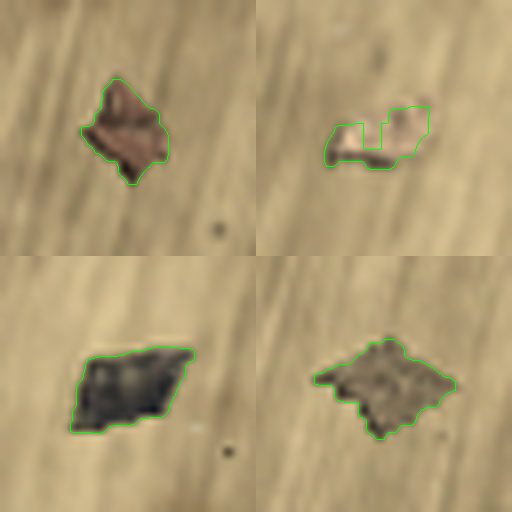

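All four masks fit the given sizes. Tan's centre is (415,-284) with its short axis at 6°, dark is (497,-399) at 23°, block is (566,-363) at 26° and red is (543,-264) at 90°. Next is a planning helper.

```bash
cat >> h.py <<'E'
W0=np.array([.5547,.0773]);TH=np.radians(50.24)
RC=np.array([[np.cos(TH),-np.sin(TH)],[np.sin(TH),np.cos(TH)]])
def cw(x,y): return W0+RC@np.array([x,y])/1000
def plan(targets):
    """targets: (x,y,tip_z [m], closing-line angle deg mod 180 or None); prints shift and yaw from the present pose"""
    s=telemetry.sense(); R=np.array(s['eef_rot']); p=np.array(s['position']); cur=np.degrees(np.arctan2(R[1,1],R[0,1])); 
    j1=s['joint_pos'][0]; j6=s['joint_pos'][5]
    print('t',round(s['t'],1),'tip',(p+R[:,2]*.182).round(4),'ang',round(cur,1),'j6',round(j6),'w',round(s['width'],4),'g',round(s['grasp_force'],1))
    for x,y,z,a in targets:
        yaw=0. if a is None else (-(a-cur)+90)%180-90
        nj6=np.degrees(np.arctan2(y,x))-(cur-yaw)
        if nj6>160: yaw-=180
        if nj6<-160: yaw+=180
        q=np.array([x,y,z+.182])
        print(((R.T@(q-p))).round(4).tolist(),'yaw',round(np.radians(yaw),3),'j6->',round(np.degrees(np.arctan2(y,x))-(cur-yaw)))
E
python3 - <<'E'
from h import *
plan([(.4146,-.2836,.08,6),(.4146,-.2836,.003,6)])
E
```

```text
t 0.2 tip [ 0.224  -0.5563  0.2222] ang -68.1 j6 -7 w 0.0873 g 0.0
[0.2786, -0.1818, 0.1424] yaw -1.293 j6-> -40
[0.2786, -0.1817, 0.2194] yaw -1.293 j6-> -40
```

Call:
carry_out:
  linear:
    - [0.06,-0.04,0.02]
    - [0.12,-0.08,0.05]
    - [0.17,-0.11,0.08]
    - [0.22,-0.14,0.11]
    - [0.26,-0.17,0.13]
    - [0.279,-0.182,0.142]
    - [0.279,-0.182,0.142]
    - [0.279,-0.182,0.142]
    - [0.279,-0.182,0.142]
    - [0.279,-0.182,0.17]
    - [0.279,-0.182,0.2]
    - [0.279,-0.182,0.219]
    - [0.279,-0.182,0.219]
    - [0.279,-0.182,0.219]
  yaw: [-0.18,-0.36,-0.54,-0.72,-0.9,-1.08,-1.2,-1.293,-1.293,-1.293,-1.293,-1.293,-1.293,-1.293]
  gripper: 0.7

```text
t: 2.0
position: [0.4151, -0.2839, 0.1862]
eef_rot: [[-0.104, 0.995, 0.001], [0.995, 0.104, -0.0], [-0.0, 0.001, -1.0]]
ft_force: [-0.7, 0.7, 0.3]
width: 0.0615
grasp_force: 0.0
```

Call:
carry_out:
  linear:
    - [0,0,0]
    - [0,0,0]
    - [0,0,0]
    - [0,0,0]
    - [0,0,-0.03]
    - [0,0,-0.08]
    - [0,0,-0.12]
    - [0,0,-0.12]
  yaw: [0,0,0,0,0,0,0,0]
  gripper: 0
  squeeze: 25

```text
t: 3.0
position: [0.4159, -0.2843, 0.3086]
eef_rot: [[-0.105, 0.994, 0.005], [0.994, 0.105, -0.004], [-0.005, 0.004, -1.0]]
ft_force: [0.8, 0.1, -0.6]
width: 0.0271
grasp_force: 25.0
```

```bash
python3 - <<'E'
from h import *
x,y=cw(-34,53); plan([(x,y,.13,-39.8),(x,y,.013,-39.8)])
E
```

```text
t 3.0 tip [ 0.4168 -0.2851  0.1266] ang 6.0 j6 -48 w 0.0271 g 25.0
[0.3593, 0.1147, -0.0047] yaw 0.8 j6-> 50
[0.3599, 0.1141, 0.1123] yaw 0.8 j6-> 50
```

Call:
carry_out:
  linear:
    - [0,0,-0.055]
    - [0.05,0.015,-0.055]
    - [0.1,0.03,-0.055]
    - [0.15,0.048,-0.055]
    - [0.2,0.064,-0.055]
    - [0.25,0.08,-0.055]
    - [0.3,0.095,-0.055]
    - [0.34,0.108,-0.055]
    - [0.36,0.115,-0.055]
    - [0.36,0.115,-0.055]
    - [0.36,0.115,-0.055]
    - [0.36,0.115,-0.01]
    - [0.36,0.115,0.04]
  yaw: [0,0.1,0.2,0.3,0.4,0.5,0.6,0.7,0.8,0.8,0.8,0.8,0.8]

```text
t: 4.62
position: [0.492, 0.0854, 0.2653]
eef_rot: [[0.64, 0.768, 0.003], [0.768, -0.64, -0.0], [0.002, 0.002, -1.0]]
ft_force: [-0.3, -0.2, 0.3]
width: 0.0279
grasp_force: 25.0
```

```bash
python3 - <<'E'
from h import *
x,y=cw(-34,53); plan([(x,y,.013,-39.8)])
d=shot('top'); im=d['image']
cv2.imwrite('pics/p1.png',cv2.resize(im[90:290,175:475],None,fx=2.6,fy=2.6,interpolation=cv2.INTER_CUBIC))
for n in ('red','block','dark'):
    try: print(n,fit(d,n)[0])
    except Exception as e: print(n,e)
E
```

```text
t 4.6 tip [0.4925 0.0853 0.0833] ang -39.8 j6 42 w 0.0279 g 25.0
[-0.0002, 0.0002, 0.0703] yaw -0.0 j6-> 50
red (np.float64(1.3743287170068754), np.int64(76), array([29.3, 32.9]), array([ 542.6, -264.4]))
block (np.float64(2.7362039475816005), np.int64(26), array([20.1, 39.4]), array([ 565.8, -363.9]))
dark (np.float64(1.1717631672468656), np.int64(24), array([26. , 47.1]), array([ 497.2, -398.8]))
```

View pics/p1.png

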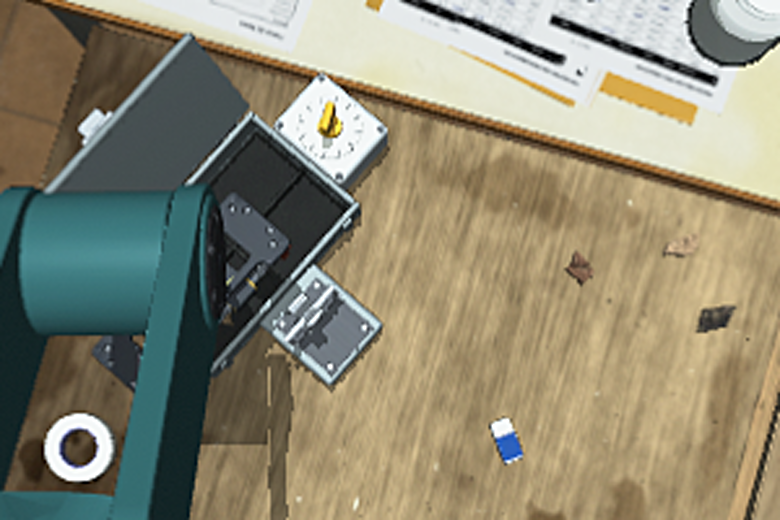

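The tan sherd hangs over the (-x,+y) compartment, the loop is clear, and the other sherds haven't moved. I'll lower and release it.

Call:
carry_out:
  linear:
    - [0,0,0.04]
    - [0,0,0.06]
    - [0,0,0.0695]
    - [0,0,0.0695]
    - [0,0,0.0695]
  yaw: [0,0,0,0,0]

```text
t: 5.3
position: [0.492, 0.0864, 0.1971]
eef_rot: [[0.64, 0.768, 0.002], [0.768, -0.64, 0.0], [0.001, 0.001, -1.0]]
ft_force: [-0.7, 0.2, -0.5]
width: 0.0278
grasp_force: 25.0
```

Call:
carry_out:
  linear:
    - [0,0,0]
    - [0,0,0]
    - [0,0,0]
    - [0,0,-0.03]
    - [0,0,-0.09]
    - [0,0,-0.15]
    - [0,0,-0.165]
    - [0,0,-0.165]
  yaw: [0,0,0,0,0,0,0,0]
  gripper: 0.5

```text
t: 6.3
position: [0.4916, 0.0866, 0.3618]
eef_rot: [[0.64, 0.768, 0.002], [0.768, -0.64, 0.0], [0.002, 0.001, -1.0]]
ft_force: [0.2, -0.3, 0.4]
width: 0.0443
grasp_force: 0.0
```

```bash
python3 - <<'E'
from h import *
plan([(.4972,-.3988,.18,23),(.4972,-.3988,.08,23),(.4972,-.3988,.003,23)])
E
```

```text
t 6.3 tip [0.492  0.0866 0.1798] ang -39.8 j6 42 w 0.0443 g 0.0
[-0.3693, 0.3151, -0.0002] yaw -1.096 j6-> -62
[-0.3695, 0.3149, 0.0998] yaw -1.096 j6-> -62
[-0.3696, 0.3148, 0.1768] yaw -1.096 j6-> -62
```

Call:
carry_out:
  linear:
    - [-0.04,0.034,0]
    - [-0.085,0.073,0]
    - [-0.13,0.11,0]
    - [-0.175,0.15,0]
    - [-0.22,0.188,0]
    - [-0.265,0.226,0]
    - [-0.31,0.264,0]
    - [-0.35,0.298,0.02]
    - [-0.3695,0.315,0.06]
    - [-0.3695,0.315,0.1]
    - [-0.3695,0.315,0.1]
    - [-0.3695,0.315,0.14]
    - [-0.3695,0.315,0.176]
    - [-0.3695,0.315,0.176]
    - [-0.3695,0.315,0.176]
  yaw: [-0.14,-0.28,-0.42,-0.56,-0.7,-0.84,-0.98,-1.05,-1.096,-1.096,-1.096,-1.096,-1.096,-1.096,-1.096]
  gripper: 0.6

```text
t: 8.18
position: [0.4971, -0.3986, 0.1856]
eef_rot: [[-0.391, 0.92, -0.0], [0.92, 0.391, 0.0], [0.0, -0.0, -1.0]]
ft_force: [0.4, -0.4, 0.8]
width: 0.0525
grasp_force: 0.0
```

Call:
carry_out:
  linear:
    - [0,0,0]
    - [0,0,0]
    - [0,0,0]
    - [0,0,0]
    - [0,0,-0.03]
    - [0,0,-0.08]
    - [0,0,-0.14]
    - [0,0,-0.176]
    - [0,0,-0.176]
  yaw: [0,0,0,0,0,0,0,0,0]
  gripper: 0

```text
t: 9.3
position: [0.4977, -0.3997, 0.3648]
eef_rot: [[-0.39, 0.921, 0.005], [0.921, 0.39, -0.005], [-0.006, 0.003, -1.0]]
ft_force: [-0.9, 0.3, -0.6]
width: 0.022
grasp_force: 25.0
```

```bash
python3 - <<'E'
from h import *
x,y=cw(-34,-39); plan([(x,y,.18,-39.8),(x,y,.013,-39.8)])
E
```

```text
t 9.3 tip [ 0.4986 -0.4006  0.1828] ang 23.0 j6 -68 w 0.022 g 25.0
[0.3667, 0.2263, 0.001] yaw 1.096 j6-> 42
[0.3678, 0.2259, 0.168] yaw 1.096 j6-> 42
```

Call:
carry_out:
  linear:
    - [0.045,0.028,0]
    - [0.09,0.056,0]
    - [0.135,0.084,0]
    - [0.18,0.111,0]
    - [0.225,0.139,0]
    - [0.27,0.167,0]
    - [0.31,0.192,0]
    - [0.345,0.214,0]
    - [0.3655,0.2265,0]
    - [0.3655,0.2265,0]
    - [0.3655,0.2265,0]
    - [0.3655,0.2265,0.05]
    - [0.3655,0.2265,0.1]
    - [0.3655,0.2265,0.1]
  yaw: [0.14,0.28,0.42,0.56,0.7,0.84,0.98,1.05,1.096,1.096,1.096,1.096,1.096,1.096]

```text
t: 11.05
position: [0.5605, 0.0249, 0.2578]
eef_rot: [[0.641, 0.767, -0.009], [0.767, -0.641, 0.001], [-0.005, -0.007, -1.0]]
ft_force: [-0.5, -0.0, 0.4]
width: 0.0221
grasp_force: 25.0
```

```bash
python3 - <<'E'
from h import *
x,y=cw(-34,-39); plan([(x,y,.013,-39.8)])
d=shot('top'); 
for n in ('red','block'):
    try: print(n,fit(d,n)[0])
    except Exception as e: print(n,e)
E
```

```text
t 11.1 tip [0.5589 0.025  0.0758] ang -39.9 j6 35 w 0.0221 g 25.0
[0.0029, 0.0015, 0.0628] yaw -0.002 j6-> 42
red (np.float64(1.0567342912445383), np.int64(78), array([29. , 33.1]), array([ 542.5, -264.4]))
block (np.float64(1.8455446736416548), np.int64(26), array([20.1, 40.3]), array([ 566. , -364.3]))
```

Call:
carry_out:
  linear:
    - [0.003,0.0015,0.03]
    - [0.003,0.0015,0.055]
    - [0.003,0.0015,0.063]
    - [0.003,0.0015,0.063]
    - [0.003,0.0015,0.063]
  yaw: [0,0,0,0,0]

```text
t: 11.72
position: [0.5666, 0.0271, 0.1997]
eef_rot: [[0.64, 0.768, 0.002], [0.768, -0.64, -0.0], [0.002, 0.002, -1.0]]
ft_force: [-0.8, -0.0, -0.9]
width: 0.0223
grasp_force: 25.0
```

Call:
carry_out:
  linear:
    - [0,0,0]
    - [0,0,0]
    - [0,0,0]
    - [0,0,-0.03]
    - [0,0,-0.09]
    - [0,0,-0.15]
    - [0,0,-0.165]
    - [0,0,-0.165]
  yaw: [0,0,0,0,0,0,0,0]
  gripper: 0.4

```text
t: 12.72
position: [0.5659, 0.0273, 0.3639]
eef_rot: [[0.64, 0.768, 0.002], [0.768, -0.64, -0.0], [0.001, 0.002, -1.0]]
ft_force: [-1.0, -0.2, -0.3]
width: 0.0349
grasp_force: 0.0
```

```bash
python3 - <<'E'
from h import *
plan([(.566,-.364,.18,26),(.566,-.364,.08,26),(.566,-.364,.003,26)])
E
```

```text
t 12.7 tip [0.5662 0.0273 0.1819] ang -39.8 j6 36 w 0.0349 g 0.0
[-0.3005, 0.2507, 0.0019] yaw -1.149 j6-> -59
[-0.3006, 0.2505, 0.1019] yaw -1.149 j6-> -59
[-0.3007, 0.2504, 0.1789] yaw -1.149 j6-> -59
```

Call:
carry_out:
  linear:
    - [-0.04,0.033,0]
    - [-0.085,0.071,0]
    - [-0.13,0.108,0]
    - [-0.175,0.146,0]
    - [-0.22,0.184,0]
    - [-0.265,0.221,0]
    - [-0.29,0.242,0.02]
    - [-0.3005,0.2505,0.06]
    - [-0.3005,0.2505,0.1]
    - [-0.3005,0.2505,0.1]
    - [-0.3005,0.2505,0.14]
    - [-0.3005,0.2505,0.178]
    - [-0.3005,0.2505,0.178]
    - [-0.3005,0.2505,0.178]
  yaw: [-0.14,-0.28,-0.42,-0.56,-0.7,-0.84,-0.98,-1.1,-1.149,-1.149,-1.149,-1.149,-1.149,-1.149]
  gripper: 0.5

```text
t: 14.48
position: [0.566, -0.3637, 0.1856]
eef_rot: [[-0.438, 0.899, -0.0], [0.899, 0.438, 0.0], [0.0, -0.0, -1.0]]
ft_force: [0.8, -0.5, 0.4]
width: 0.0439
grasp_force: 0.0
```

Call:
carry_out:
  linear:
    - [0,0,0]
    - [0,0,0]
    - [0,0,0]
    - [0,0,0]
    - [0,0,-0.03]
    - [0,0,-0.08]
    - [0,0,-0.14]
    - [0,0,-0.178]
    - [0,0,-0.178]
    - [0,0,-0.178]
  yaw: [0,0,0,0,0,0,0,0,0,0]
  gripper: 0

```text
t: 15.72
position: [0.5653, -0.3636, 0.3622]
eef_rot: [[-0.439, 0.899, -0.001], [0.899, 0.439, 0.001], [0.001, -0.001, -1.0]]
ft_force: [-0.0, 0.0, -1.1]
width: 0.018
grasp_force: 25.0
```

```bash
python3 - <<'E'
from h import *
x,y=cw(33,53); plan([(x,y,.18,-39.8),(x,y,.013,-39.8)])
d=shot('top'); im=d['image']
cv2.imwrite('pics/p2.png',cv2.resize(im[90:290,175:475],None,fx=2.6,fy=2.6,interpolation=cv2.INTER_CUBIC))
try: print(fit(d,'red')[0])
except Exception as e: print(e)
E
```

```text
t 15.7 tip [ 0.5651 -0.3634  0.1802] ang 26.0 j6 -65 w 0.018 g 25.0
[0.4628, 0.1921, 0.0007] yaw 1.149 j6-> 54
[0.4625, 0.1923, 0.1677] yaw 1.149 j6-> 54
(np.float64(0.8553082570439585), np.int64(86), array([27.3, 32.8]), array([ 543. , -264.2]))
```

View pics/p2.png

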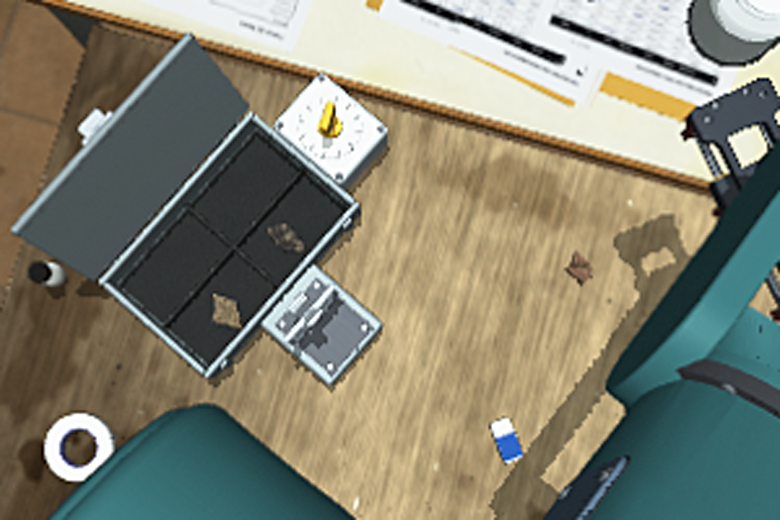

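Tan and dark lie in the two -x compartments. Red hasn't moved, and the block is held. I'll carry it to (+x,+y).

Call:
carry_out:
  linear:
    - [0.05,0.02,0]
    - [0.105,0.043,0]
    - [0.16,0.066,0]
    - [0.215,0.088,0]
    - [0.27,0.111,0]
    - [0.32,0.132,0]
    - [0.37,0.152,0]
    - [0.42,0.172,0]
    - [0.45,0.185,0]
    - [0.462,0.19,0]
    - [0.462,0.19,0]
    - [0.462,0.19,0]
    - [0.462,0.19,0.05]
    - [0.462,0.19,0.1]
    - [0.462,0.19,0.1]
    - [0.462,0.19,0.1]
  yaw: [0.13,0.26,0.39,0.52,0.65,0.78,0.91,1.04,1.12,1.149,1.149,1.149,1.149,1.149,1.149,1.149]

```text
t: 17.77
position: [0.5346, 0.1341, 0.2642]
eef_rot: [[0.641, 0.768, 0.001], [0.768, -0.641, 0.0], [0.001, 0.001, -1.0]]
ft_force: [0.9, 0.2, 0.4]
width: 0.0183
grasp_force: 25.0
```

```bash
python3 - <<'E'
from h import *
x,y=cw(31,53); plan([(x,y,.013,-39.8)])
E
```

```text
t 17.8 tip [0.5348 0.1341 0.0822] ang -39.9 j6 47 w 0.0183 g 25.0
[0.0001, -0.0013, 0.0692] yaw -0.001 j6-> 54
```

Call:
carry_out:
  linear:
    - [0,-0.001,0.035]
    - [0,-0.001,0.06]
    - [0,-0.001,0.069]
    - [0,-0.001,0.069]
    - [0,-0.001,0.069]
  yaw: [0,0,0,0,0]

```text
t: 18.4
position: [0.534, 0.1353, 0.1956]
eef_rot: [[0.64, 0.768, 0.002], [0.768, -0.64, 0.0], [0.002, 0.002, -1.0]]
ft_force: [-0.0, 1.0, 0.6]
width: 0.0179
grasp_force: 25.0
```

Call:
carry_out:
  linear:
    - [0,0,0]
    - [0,0,0]
    - [0,0,0]
    - [0,0,-0.03]
    - [0,0,-0.09]
    - [0,0,-0.15]
    - [0,0,-0.165]
    - [0,0,-0.165]
  yaw: [0,0,0,0,0,0,0,0]
  gripper: 0.4

```text
t: 19.4
position: [0.5332, 0.1353, 0.3598]
eef_rot: [[0.64, 0.768, 0.002], [0.768, -0.64, 0.0], [0.001, 0.001, -1.0]]
ft_force: [-0.3, -0.6, -0.7]
width: 0.0353
grasp_force: 0.0
```

```bash
python3 - <<'E'
from h import *
d=shot('top')
for b in fit(d,'red')[:2]: print(b)
plan([(.5428,-.2642,.18,84),(.5428,-.2642,.08,84),(.5428,-.2642,.003,84)])
E
```

```text
(np.float64(0.9337989152770945), np.int64(78), array([28.9, 33. ]), array([ 542.8, -264.4]))
(np.float64(1.1213050688403996), np.int64(80), array([28.8, 33.3]), array([ 542.8, -264.3]))
t 19.4 tip [0.5325 0.1352 0.1764] ang -39.8 j6 47 w 0.0353 g 0.0
[-0.3003, 0.2635, -0.0036] yaw 0.981 j6-> 70
[-0.3002, 0.2636, 0.0964] yaw 0.981 j6-> 70
[-0.3001, 0.2637, 0.1734] yaw 0.981 j6-> 70
```

Call:
carry_out:
  linear:
    - [-0.04,0.035,0]
    - [-0.08,0.07,0]
    - [-0.12,0.105,0]
    - [-0.16,0.14,0]
    - [-0.2,0.175,0]
    - [-0.24,0.21,0]
    - [-0.275,0.241,0.02]
    - [-0.3,0.2635,0.05]
    - [-0.3,0.2635,0.096]
    - [-0.3,0.2635,0.096]
    - [-0.3,0.2635,0.14]
    - [-0.3,0.2635,0.173]
    - [-0.3,0.2635,0.173]
    - [-0.3,0.2635,0.173]
  yaw: [0.12,0.24,0.36,0.48,0.6,0.72,0.84,0.94,0.981,0.981,0.981,0.981,0.981,0.981]
  gripper: 0.65

```text
t: 21.2
position: [0.5437, -0.2637, 0.1873]
eef_rot: [[0.995, -0.104, 0.0], [-0.104, -0.995, -0.0], [0.0, 0.0, -1.0]]
ft_force: [-0.3, 0.4, -0.8]
width: 0.0571
grasp_force: 0.0
```

Call:
carry_out:
  linear:
    - [0,0,0]
    - [0,0,0]
    - [0,0,0]
    - [0,0,0]
    - [0,0,-0.03]
    - [0,0,-0.08]
    - [0,0,-0.14]
    - [0,0,-0.178]
    - [0,0,-0.178]
    - [0,0,-0.178]
  yaw: [0,0,0,0,0,0,0,0,0,0]
  gripper: 0

```text
t: 22.45
position: [0.5429, -0.2636, 0.3633]
eef_rot: [[0.994, -0.105, -0.001], [-0.105, -0.994, 0.001], [-0.001, -0.001, -1.0]]
ft_force: [-0.0, 0.3, -0.6]
width: 0.0253
grasp_force: 25.0
```

```bash
python3 - <<'E'
from h import *
x,y=cw(31,-39); plan([(x,y,.18,-39.8),(x,y,.013,-39.8)])
E
```

```text
t 22.4 tip [ 0.5427 -0.2635  0.1813] ang -96.0 j6 64 w 0.0253 g 25.0
[0.0256, -0.3444, 0.0015] yaw -0.981 j6-> 47
[0.0258, -0.3443, 0.1685] yaw -0.981 j6-> 47
```

Call:
carry_out:
  linear:
    - [0.003,-0.045,0]
    - [0.007,-0.095,0]
    - [0.011,-0.145,0]
    - [0.014,-0.195,0]
    - [0.018,-0.245,0]
    - [0.022,-0.29,0]
    - [0.025,-0.33,0]
    - [0.0257,-0.3443,0]
    - [0.0257,-0.3443,0]
    - [0.0257,-0.3443,0]
    - [0.0257,-0.3443,0.05]
    - [0.0257,-0.3443,0.1]
    - [0.0257,-0.3443,0.1]
    - [0.0257,-0.3443,0.1]
  yaw: [-0.13,-0.26,-0.39,-0.52,-0.65,-0.78,-0.9,-0.981,-0.981,-0.981,-0.981,-0.981,-0.981,-0.981]

```text
t: 24.2
position: [0.6058, 0.0751, 0.2653]
eef_rot: [[0.641, 0.767, 0.001], [0.767, -0.641, 0.0], [0.001, 0.001, -1.0]]
ft_force: [-0.1, 0.4, 0.1]
width: 0.0257
grasp_force: 25.0
```

```bash
python3 - <<'E'
from h import *
x,y=cw(31,-39); plan([(x,y,.013,-39.8)])
E
```

```text
t 24.2 tip [0.606  0.0751 0.0833] ang -39.9 j6 40 w 0.0257 g 25.0
[-0.0, -0.0017, 0.0703] yaw -0.002 j6-> 47
```

Call:
carry_out:
  linear:
    - [0,-0.001,0.035]
    - [0,-0.001,0.06]
    - [0,-0.001,0.07]
    - [0,-0.001,0.07]
    - [0,-0.001,0.07]
  yaw: [0,0,0,0,0]

```text
t: 24.82
position: [0.6052, 0.0764, 0.1958]
eef_rot: [[0.64, 0.768, 0.003], [0.768, -0.64, 0.0], [0.002, 0.002, -1.0]]
ft_force: [0.0, -0.6, -0.6]
width: 0.0263
grasp_force: 25.0
```

Call:
carry_out:
  linear:
    - [0,0,0]
    - [0,0,0]
    - [0,0,0]
    - [0,0,-0.03]
    - [0,0,-0.09]
    - [0,0,-0.15]
    - [0,0,-0.21]
    - [0,0,-0.27]
    - [0,0,-0.27]
  yaw: [0,0,0,0,0,0,0,0,0]
  gripper: 0.5

```text
t: 25.95
position: [0.6056, 0.0765, 0.4702]
eef_rot: [[0.64, 0.768, 0.011], [0.768, -0.64, 0.0], [0.007, 0.008, -1.0]]
ft_force: [0.1, 0.5, -0.5]
width: 0.044
grasp_force: 0.0
```

```bash
python3 - <<'E'
from h import *
x,y=cw(160,-25); x2,y2=cw(100,-25); plan([(x2,y2,.28,-39.8),(x,y,.28,-39.8),(x,y,.16,-39.8)])
b=shot('side'); d=shot('top')
im=b['image']; s=cv2.resize(im[135:275,225:405],(780,607),interpolation=cv2.INTER_CUBIC)[:300]
im=d['image']; t=cv2.resize(im[90:250,175:335],None,fx=2,fy=2)
cv2.imwrite('pics/p3.png',cv2.resize(b['image'][135:275,225:405],(770,598),interpolation=cv2.INTER_CUBIC))
E
```

```text
t 25.9 tip [0.6076 0.0765 0.2882] ang -39.8 j6 41 w 0.044 g 0.0
[0.068, -0.0148, 0.0085] yaw -0.0 j6-> 52
[0.128, -0.0149, 0.009] yaw -0.0 j6-> 55
[0.1271, -0.0159, 0.129] yaw -0.0 j6-> 55
```

View pics/p3.png

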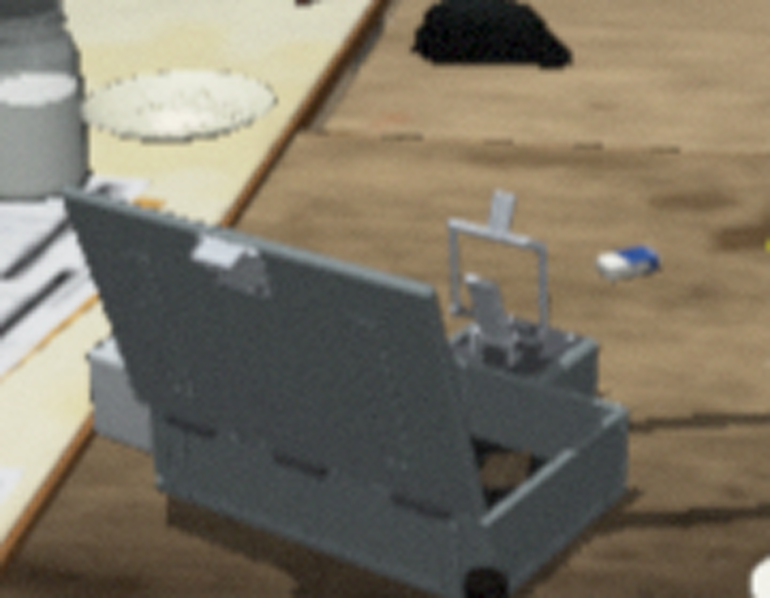

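The packed table looks clear; only the eraser remains. The lid stands open, and the lever and loop are still upright. I'll go behind the lid with closed fingers, off to one side of the keeper, and push it over.

Call:
carry_out:
  linear:
    - [0.04,0,0]
    - [0.09,0,0]
    - [0.128,0,0]
    - [0.128,0,0]
    - [0.128,0,0.05]
    - [0.128,0,0.1]
    - [0.128,0,0.138]
    - [0.128,0,0.138]
    - [0.115,0,0.138]
    - [0.1,0,0.138]
    - [0.085,0,0.138]
    - [0.07,0,0.138]
    - [0.056,0,0.138]
    - [0.044,0,0.138]
    - [0.031,0,0.138]
    - [0.031,0,0.138]
  yaw: [0,0,0,0,0,0,0,0,0,0,0,0,0,0,0,0]
  gripper: 0

```text
t: 28.05
position: [0.6231, 0.0992, 0.3257]
eef_rot: [[0.641, 0.768, -0.003], [0.768, -0.641, -0.001], [-0.002, -0.002, -1.0]]
ft_force: [0.2, -0.0, -1.1]
width: 0.0001
grasp_force: 0.0
```

```bash
cat >> h.py <<'E'
def case():
    s=telemetry.sense(); R=np.array(s['eef_rot']); p=np.array(s['position'])+R[:,2]*.182
    q=RC.T@(p[:2]-W0)*1000
    print('t',round(s['t'],1),'tip in case',q.round(1),round(p[2]*1000,1),'F(case)',(RC.T@s['ft_force'][:2]).round(1),round(s['ft_force'][2],1),'w',round(s['width'],4),'g',round(s['grasp_force'],1))
E
python3 - <<'E'
from h import *
case()
E
```

```text
t 28.1 tip in case [ 60.1 -38.2] 143.7 F(case) [ 0.1 -0.2] -1.1 w 0.0001 g 0.0
```

Call:
carry_out:
  linear:
    - [-0.011,0,0]
    - [-0.022,0,0.003]
    - [-0.032,0,0.01]
    - [-0.042,0,0.017]
    - [-0.05,0,0.026]
    - [-0.058,0,0.036]
    - [-0.064,0,0.047]
    - [-0.069,0,0.059]
    - [-0.072,0,0.068]
    - [-0.073,0,0.076]
    - [-0.073,0,0.081]
    - [-0.073,0,0.084]
    - [-0.073,0,0.084]
    - [-0.073,0,0.084]
  yaw: [0,0,0,0,0,0,0,0,0,0,0,0,0,0]

```text
t: 29.8
position: [0.577, 0.0441, 0.2441]
eef_rot: [[0.64, 0.768, -0.001], [0.768, -0.64, -0.001], [-0.001, 0.0, -1.0]]
ft_force: [-7.9, -1.0, 21.0]
width: 0.0004
grasp_force: 10.5
```

```bash
python3 - <<'E'
from h import *
case()
b=shot('side')
cv2.imwrite('pics/p4.png',cv2.resize(b['image'][135:275,225:405],(770,598),interpolation=cv2.INTER_CUBIC))
E
```

```text
t 29.8 tip in case [-11.5 -38.4] 62.1 F(case) [-5.8  5.4] 21.0 w 0.0004 g 10.5
```

View pics/p4.png

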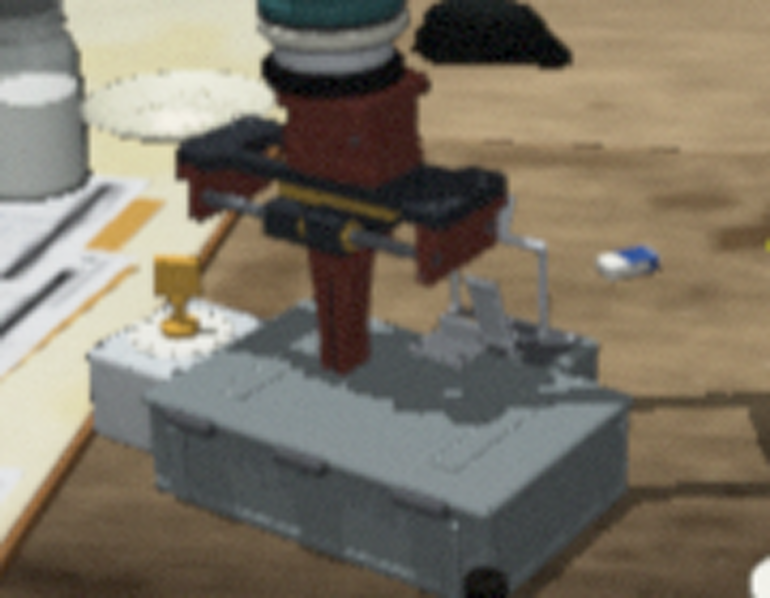

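The lid is shut (tip at 62 mm with 21 N of press). I'll lift, go round to the -x side of the loop and measure it.

Call:
carry_out:
  linear:
    - [0,0,-0.05]
    - [0,0,-0.1]
    - [0,0,-0.15]
    - [-0.04,-0.01,-0.15]
    - [-0.09,-0.02,-0.15]
    - [-0.13,-0.03,-0.15]
    - [-0.165,-0.038,-0.15]
    - [-0.175,-0.038,-0.15]
    - [-0.175,-0.038,-0.15]
    - [-0.175,-0.038,-0.15]
  yaw: [0,0,0,0,0,0,0,0,0,0]

```text
t: 31.1
position: [0.4372, -0.0656, 0.3923]
eef_rot: [[0.64, 0.768, 0.001], [0.768, -0.64, 0.0], [0.001, 0.001, -1.0]]
ft_force: [0.1, 0.6, -0.6]
width: 0.0004
grasp_force: 0.0
```

```bash
python3 - <<'E'
from h import *
case()
b=shot('side');d=shot('top')
def P(x,y,z): return np.r_[cw(x,y),z/1000]
S=lambda X:((proj(b,X)-[300,140])*[6.4,6.4]).round(0)
print('keeper',S(P(-64,0,69)),'pivot',S(P(-109,0,49)))
for phi in (1.78,1.95):
    pin=np.array([-109+7.9*-np.cos(phi)-6.2*np.sin(phi),49+7.9*np.sin(phi)-6.2*np.cos(phi)])
    print('tip',S(P(-109-46*np.cos(phi),0,49+46*np.sin(phi))))
    for e in (1.4,1.6,1.77):
        bar=pin+56*np.array([np.cos(e),np.sin(e)]); print(phi,e,'bar L/R',S(P(bar[0],30,bar[1])),S(P(bar[0],-30,bar[1])))
im=b['image'];cv2.imwrite('pics/p5.png',cv2.resize(im[140:230,300:400],(640,576),interpolation=cv2.INTER_CUBIC))
E
```

```text
t 31.1 tip in case [-184.9   -1.2] 210.3 F(case) [0.5 0.3] -0.6 w 0.0004 g 0.0
keeper [201. 464.] pivot [266. 466.]
tip [252. 371.]
1.78 1.4 bar L/R [325. 338.] [193. 304.]
1.78 1.6 bar L/R [340. 326.] [209. 293.]
1.78 1.77 bar L/R [353. 320.] [222. 287.]
tip [241. 383.]
1.95 1.4 bar L/R [323. 338.] [191. 304.]
1.95 1.6 bar L/R [338. 326.] [207. 293.]
1.95 1.77 bar L/R [351. 320.] [220. 287.]
```

View pics/p5.png

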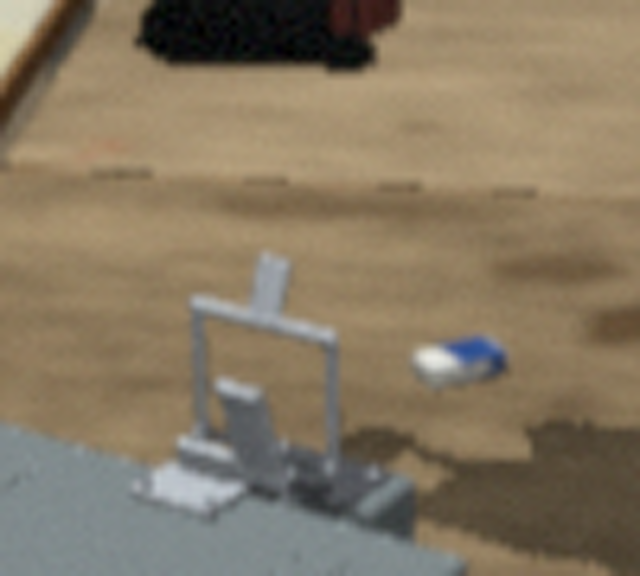

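The side view puts the loop bar's ends at (198,300) and (335,338) and the lever tip at (240,382), so the loop's elevation is about 1.48 and the lever is at about 1.93. I'll push the tab over towards the lid from behind.

Call:
carry_out:
  linear:
    - [0,0.001,0.05]
    - [0,0.001,0.09]
    - [0.02,0.001,0.09]
    - [0.04,0.001,0.09]
    - [0.05,0.001,0.09]
    - [0.056,0.001,0.09]
    - [0.062,0.001,0.09]
    - [0.068,0.001,0.09]
    - [0.074,0.001,0.09]
    - [0.08,0.001,0.09]
    - [0.086,0.001,0.09]
    - [0.092,0.001,0.09]
    - [0.098,0.001,0.091]
    - [0.103,0.001,0.092]
    - [0.103,0.001,0.092]
    - [0.103,0.001,0.092]
  yaw: [0,0,0,0,0,0,0,0,0,0,0,0,0,0,0,0]

```text
t: 33.2
position: [0.5028, 0.0126, 0.3001]
eef_rot: [[0.64, 0.768, -0.0], [0.768, -0.64, 0.0], [-0.0, -0.0, -1.0]]
ft_force: [0.5, 0.4, -0.2]
width: 0.0007
grasp_force: 0.0
```

```bash
python3 - <<'E'
from h import *
case()
b=shot('side')
im=b['image'];cv2.imwrite('pics/p6.png',cv2.resize(im[140:230,300:400],(640,576),interpolation=cv2.INTER_CUBIC))
E
```

```text
t 33.2 tip in case [-83.   -1.5] 118.1 F(case) [ 0.6 -0.1] -0.2 w 0.0007 g 0.0
```

View pics/p6.png

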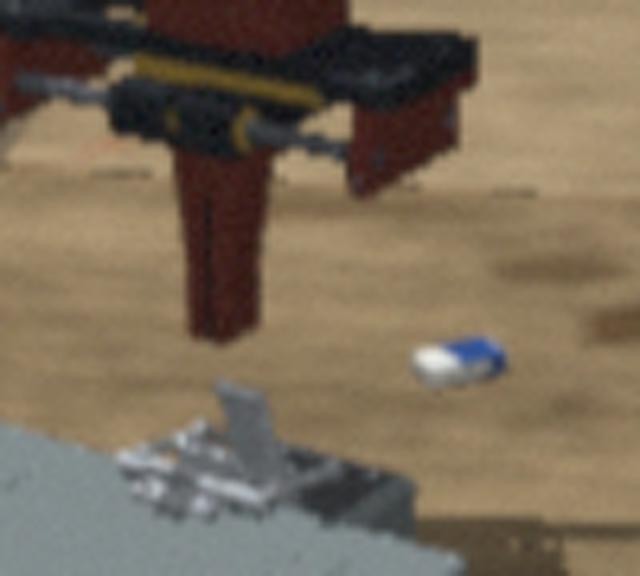

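The loop has dropped. Its bar seems to run from about (120,460) to (258,498) in the crop, with the lever still up. I'll check that against the hooked and unhooked predictions.

```bash
python3 - <<'E'
from h import *
b=shot('side')
def P(x,y,z): return np.r_[cw(x,y),z/1000]
S=lambda X:((proj(b,X)-[300,140])*6.4+[-3,5]).round(0)
phi=1.93
pin=np.array([-109+7.9*-np.cos(phi)-6.2*np.sin(phi),49+7.9*np.sin(phi)-6.2*np.cos(phi)]); print(pin)
for e in (.1,.19,.3,.41,.5):
    u=np.array([np.cos(e),np.sin(e)]);n=np.array([-u[1],u[0]])
    bar=pin+56*u; tab=pin+78*u+10*n
    print(e,bar.round(1),'L/R',S(P(bar[0],28,bar[1])),S(P(bar[0],-28,bar[1])),'tab end',tab.round(0),S(P(tab[0],0,tab[1])))
im=cv2.resize(b['image'][140:230,300:400],(640,576),interpolation=cv2.INTER_CUBIC)
print(cv2.resize(cv2.cvtColor(b['image'],cv2.COLOR_BGR2GRAY)[205:222,315:346],None,fx=1,fy=1))
E
```

```text
[-112.02721987   58.57527753]
0.1 [-56.3  64.2] L/R [249. 506.] [126. 470.] tab end [-35.  76.] [155. 480.]
0.19 [-57.   69.2] L/R [250. 494.] [127. 458.] tab end [-37.  83.] [158. 462.]
0.3 [-58.5  75.1] L/R [253. 478.] [129. 442.] tab end [-40.  91.] [162. 439.]
0.41 [-60.7  80.9] L/R [256. 462.] [132. 426.] tab end [-44.  99.] [168. 416.]
0.5 [-62.9  85.4] L/R [259. 448.] [135. 414.] tab end [-48. 105.] [173. 398.]
[[126 127 129 136 134 135 134 130 133 130 127 130 130 127 129 140 145 124
  118 118  98  91  91  89  92 100 101 105 114 117 113]
 [132 130 134 135 137 134 137 134 131 131 131 130 128 130 141 155 158 115
  111 109  98  92  90  91  93  97 107 105 113 117 117]
 [132 134 137 135 139 137 138 136 134 129 132 133 143 153 145 144 127  92
   89  98  91  93  90  91  91  96 101 104 111 116 116]
 [133 133 136 137 136 141 142 136 123 129 126 130 156 182 132 119 102  83
   84  81  87  90  92  94  93  96  95 101 106 114 114]
 [127 134 132 139 140 141 150 154 131 116 112 113 125 167 135 135 113 110
  106 100  94  91  91  93  92  92  96 103  98 107 102]
 [126 136 135 154 170 159 156 152
[... 815 characters left out ...]
  155 167 177 184 179 173 149 130 133 134 114 105  95]
 [136 136 135 139 139 126 120 133 151 161 125 114 115 112 114 128 144 125
  122 118 131 148 164 175 178 160 139 118  99  98  90]
 [140 137 137 138 137 134 128 121 120 112 105 108 112 109 122 155 178 148
  129 104  96  94 112 133 144 139 112  87  95  97  92]
 [136 134 139 138 140 135 137 136 127 102  91  92  96  99 118 155 161 145
  119 113 107  87  91 106 100 107 107  96 118 112 111]
 [140 138 137 140 137 138 139 137 131 113 110 104  90  93 117 130 125 117
   97 126 133 114 112 114 107  93 111 114 134 136 132]
 [138 139 139 139 138 137 139 137 138 134 133 130 115 118 135 134 129 117
  115 134 137 135 135 135 132 121 135 139 139 139 139]]
```

The bar matches the hooked prediction (elevation 0.19, behind the hook). Now I'll go in front of the lever on the lid side, sweep it over and press it down.

Call:
carry_out:
  linear:
    - [0.007,-0.001,0.015]
    - [0.007,-0.001,0.033]
    - [0.0,-0.001,0.033]
    - [-0.007,-0.001,0.033]
    - [-0.0135,-0.001,0.032]
    - [-0.02,-0.001,0.032]
    - [-0.027,-0.001,0.034]
    - [-0.032,-0.001,0.036]
    - [-0.037,-0.001,0.0385]
    - [-0.041,-0.001,0.042]
    - [-0.045,-0.001,0.046]
    - [-0.048,-0.001,0.051]
    - [-0.0506,-0.001,0.0557]
    - [-0.052,-0.001,0.06]
    - [-0.053,-0.001,0.0645]
    - [-0.053,-0.001,0.067]
    - [-0.053,-0.001,0.067]
    - [-0.053,-0.001,0.067]
  yaw: [0,0,0,0,0,0,0,0,0,0,0,0,0,0,0,0,0,0]

```text
t: 35.55
position: [0.4677, -0.0275, 0.2341]
eef_rot: [[0.64, 0.768, -0.001], [0.768, -0.64, -0.0], [-0.001, -0.0, -1.0]]
ft_force: [-4.1, -1.0, 18.7]
width: 0.0006
grasp_force: 9.4
```

```bash
python3 - <<'E'
from h import *
case()
E
```

```text
t 35.5 tip in case [-1.363e+02 -1.000e-01] 52.1 F(case) [-3.3  2.5] 18.7 w 0.0006 g 9.4
```

The lever face is at 52 mm with 18.7 N, so it is fully down. I'll lift away and check the latch and the key.

Call:
carry_out:
  linear:
    - [0,0,-0.04]
    - [0,0,-0.09]
    - [0,0,-0.14]
    - [0,0.04,-0.16]
    - [0,0.09,-0.16]
    - [0,0.14,-0.16]
    - [0,0.15,-0.16]
    - [0,0.15,-0.16]
  yaw: [0,0,0,0,0,0,0,0]
  gripper: 0.4

```text
t: 36.55
position: [0.583, -0.1236, 0.3922]
eef_rot: [[0.641, 0.768, -0.002], [0.768, -0.641, 0.001], [-0.001, -0.002, -1.0]]
ft_force: [1.1, 0.1, 0.4]
width: 0.0354
grasp_force: 0.0
```

```bash
cat >> h.py <<'E'
def key(z=.107):
    d=shot('top'); hsv=cv2.cvtColor(d['image'],cv2.COLOR_BGR2HSV)
    c=proj(d,np.r_[cw(0,-148),z]); x0,y0=int(c[0])-14,int(c[1])-14
    p=cv2.resize(hsv[y0:y0+28,x0:x0+28],None,fx=8,fy=8,interpolation=cv2.INTER_LINEAR)
    m=cv2.inRange(p,(15,120,60),(35,255,255))
    yy,xx=np.nonzero(m); P=np.array([onz(d,x0+(x+.5)/8-.5,y0+(y+.5)/8-.5,z)[:2] for x,y in zip(xx[::4],yy[::4])])*1000
    (a,b),(w,h),ang=cv2.minAreaRect(P.astype(np.float32))
    if h>w: w,h,ang=h,w,ang+90
    print('key mask centre',(RC.T@(P.mean(0)/1000-W0)*1000).round(1),'size',round(w,1),round(h,1),'world angle of length',round((ang+90)%180-90,1),len(P))
    t=cv2.cvtColor(p,cv2.COLOR_HSV2BGR); return d,t,m
E
python3 - <<'E'
from h import *
case(); d,t,m=key(); b=shot('side')
s=cv2.resize(b['image'][150:235,250:380],None,fx=4,fy=4,interpolation=cv2.INTER_CUBIC)
cs,_=cv2.findContours(m,cv2.RETR_EXTERNAL,cv2.CHAIN_APPROX_NONE); cv2.drawContours(t,cs,-1,(0,0,255),1)
l=cv2.resize(d['image'][170:250,270:335],None,fx=3.4,fy=3.4,interpolation=cv2.INTER_CUBIC)
o=np.zeros((580,800,3),np.uint8); o[:340,:520]=s; o[345:345+224,:224]=t; o[300:300+l.shape[0],540:540+l.shape[1]]=l
cv2.imwrite('pics/p7.png',o)
E
```

```text
t 36.5 tip in case [-136.4 -149.8] 210.2 F(case) [ 0.8 -0.8] 0.4 w 0.0354 g 0.0
key mask centre [  40.  -159.9] size 14.8 3.7 world angle of length -89.1 27
```

View pics/p7.png

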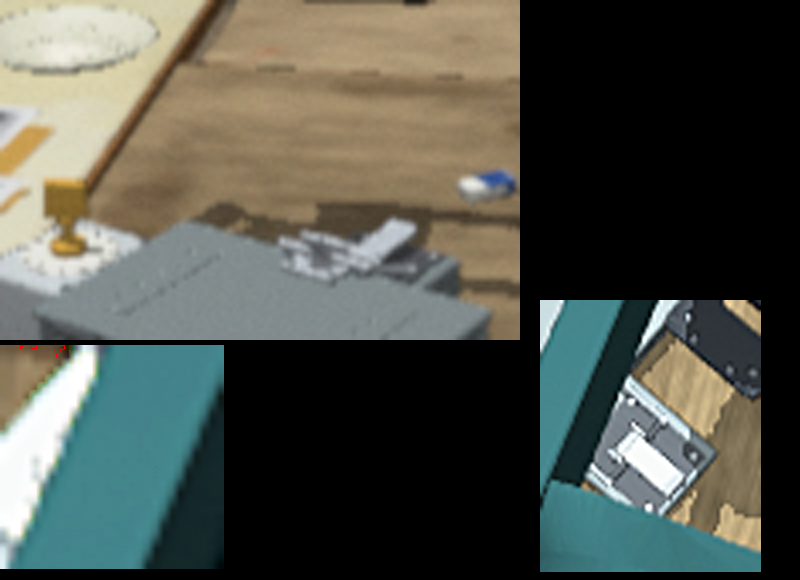

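The lever lies flat, parallel to the ledge edge, with the loop hooked. The arm hides the key from above, so I'll use the first top picture, since the key hasn't moved.

```bash
python3 - <<'E'
import h; from h import *
d0=shot('top'); im=cv2.imread('pics/top0.png'); d0['image']=im
h.shot=lambda *a: d0
for z in (.107,): d,t,m=key(z)
c=proj(d0,np.r_[cw(0,-148),.107]); x0,y0=int(c[0])-14,int(c[1])-14; print('expected centre px',(c-[x0,y0])*8)
for r in m[::8,::8]: print(''.join('#' if v else '.' for v in r))
E
```

```text
key mask centre [  -1.  -156.3] size 61.5 56.0 world angle of length -89.1 1817
expected centre px [118.82564204 114.68922822]
...#...#..........####......
.......#...........#####....
....................########
....................#.######
.....................#.#####
......................#.####
........................####
............................
............................
............................
...............##...........
...............###..........
...............###..........
..............####..........
..............#####.........
..............#####.........
.............#######........
............########........
............#########.......
............#########.......
............########........
.............#######........
..............#####.........
............................
............................
............................
............................
............................
```

```bash
python3 - <<'E'
from h import *
d=shot('top'); im=cv2.imread('pics/top0.png'); c=proj(d,np.r_[cw(0,-148),.108]);print(c)
y0,x0=int(c[1])-8,int(c[0])-7
print(x0,y0); print(im[y0:y0+20,x0:x0+15,2]); print(im[y0:y0+20,x0:x0+15,0])
for a in (-40,-25,-15,0):
    u=np.array([np.cos(np.radians(a)),np.sin(np.radians(a))]);n=np.array([-u[1],u[0]])
    print(a,[(proj(d,np.r_[cw(0,-148)+.014*i*u+.0045*j*n,.108])-[x0,y0]).round(1).tolist() for i,j in((1,1),(1,-1),(-1,-1),(-1,1))])
b=shot('side'); im=b['image']; c=proj(b,np.r_[cw(0,-148),.095]); print(c); x0,y0=int(c[0])-9,int(c[1])-2
print(im[y0:y0+4,x0:x0+19,2]);print(im[y0:y0+4,x0:x0+19,0]);print(x0)
E
```

```text
[300.82868524 134.23592397]
293 126
[[244 241 241 241 242 243 237 238 240 241 244 239 247 246 243]
 [242 241 241 242 244 220 241 241 242 244 248 170 247 234 242]
 [242 242 241 242 245 197 245 244 227 237 224 171 247 238 243]
 [244 231 242 242 245 197 245 228 238 245 218 238 245 243 244]
 [222 240 243 242 243 232 246 219 248 255 165 253 245 243 246]
 [156 222 245 242 243 246 219 231 250 255  75 236 247 243 247]
 [224 198 244 242 243 247 163 245 252 248  26 219 248 243 245]
 [245 232 243 242 243 247 198 249 255 226  23 255 249 242 242]
 [242 242 242 242 244 212 225 250 255 153  52 246 250 243 242]
 [242 242 241 242 244 218 237 251 252  69 121 180 251 245 243]
 [242 242 241 242 242 213 246 254 241  31 148 152 255 220 245]
 [242 241 241 243 246 217 251 255 182  67 132 153 255 157 246]
 [241 241 242 244 243 229 255 255 102  59 130 247 255 227 246]
 [242 241 242 247 228 129 184 212  47  96 161 255 255 185 247]
 [242 242 243 249 170 133  74  95  43 171 177 255 217 180 247]
 [243 242 242 247 236 160 107  79 103 195 186 204 114 242 245]
 [243 242 242 243 250 246 139 107 121 141 103 103 230 24
[... 1661 characters left out ...]
4.0], [5.8, 13.9]]
[267.04048905 198.39345352]
[[219 219 208 169 161 153 173 176 176 179 184 181 167 115  97  84 108 136
  140]
 [218 219 203 144 134 134 136 136 135 138 140 136 125  96  80  95 128 139
  143]
 [219 218 203 142 128 131 130 127 128 128 127 126 117  99  90 124 146 146
  145]
 [219 216 204 138 128 132 131 126 131 130 127 130 125 108 114 146 154 154
  149]]
[[190 193 169  82  53  51  57  61  59  60  68  62  58  39  38  44  66  89
   91]
 [189 193 170  72  45  49  43  49  47  49  50  44  42  30  37  56  84  90
   94]
 [189 192 170  75  42  47  48  44  42  41  45  39  34  34  47  82  93  95
   94]
 [192 189 171  71  43  46  45  44  42  44  41  46  43  46  66  95 100  99
   97]]
258
```

The bright wing top runs along world -15°, centred within 1 mm of the expected point. I'll grasp it across 75°, starting at joint 6 of about -76° so there's plenty of clockwise travel.

Call:
carry_out:
  linear:
    - [0.03,0,0]
    - [0.06,0,0]
    - [0.09,-0.001,0]
    - [0.12,-0.002,0]
    - [0.136,-0.002,0]
    - [0.136,-0.002,0]
    - [0.136,-0.002,0]
    - [0.136,-0.002,0]
    - [0.136,-0.002,0]
    - [0.136,-0.002,0]
    - [0.136,-0.002,0]
    - [0.136,-0.002,0]
    - [0.136,-0.002,0]
    - [0.136,-0.002,0.05]
    - [0.136,-0.002,0.1]
    - [0.136,-0.002,0.127]
    - [0.136,-0.002,0.127]
    - [0.136,-0.002,0.127]
  yaw: [-0.18,-0.36,-0.54,-0.72,-0.9,-1.08,-1.26,-1.44,-1.62,-1.8,-1.95,-2.004,-2.004,-2.004,-2.004,-2.004,-2.004,-2.004]
  gripper: 0.4

```text
t: 39.05
position: [0.6695, -0.0178, 0.2675]
eef_rot: [[-0.966, 0.259, 0.002], [0.259, 0.966, -0.0], [-0.002, 0.0, -1.0]]
ft_force: [0.1, 0.3, 0.9]
width: 0.0355
grasp_force: 0.0
```

Call:
carry_out:
  linear:
    - [0,0,0]
    - [0,0,0]
    - [0,0,0]
    - [0,0,0]
    - [0,0,0]
  yaw: [0,0,0,0,0]
  gripper: 0
  squeeze: 30

```text
t: 39.67
position: [0.6697, -0.0164, 0.2672]
eef_rot: [[-0.966, 0.259, 0.003], [0.259, 0.966, 0.003], [-0.002, 0.003, -1.0]]
ft_force: [1.6, 6.7, 2.1]
width: 0.0089
grasp_force: 30.0
```

```bash
cat >> h.py <<'E'
def ks():
    case(); s=telemetry.sense(); R=np.array(s['eef_rot']); print('torque',np.round(s['wrist_torque'],3),'ang',np.degrees(np.arctan2(R[1,1],R[0,1])).round(1),'j6',s['joint_pos'][5])
E
python3 -c "from h import *; ks()"
```

```text
t 39.7 tip in case [   2.2 -148.4] 85.2 F(case) [6.2 3. ] 2.1 w 0.0089 g 30.0
torque [ 1.053 -0.334  0.054] ang 75.0 j6 -82.43984484518694
```

Call:
carry_out:
  linear:
    - [0,0.0018,0]
    - [0,0.0018,0]
    - [0,0.0018,0]
    - [0,0.0018,0]
    - [0,0.0018,0]
    - [0,0.0018,0]
    - [0,0.0018,0]
    - [0,0.0018,0]
    - [0,0.0018,0]
    - [0,0.0018,0]
    - [0,0.0018,0]
    - [0,0.0018,0]
  yaw: [0,0.15,0.3,0.45,0.6,0.75,0.9,1.05,1.2,1.35,1.35,1.35]

```text
t: 41.18
position: [0.6697, -0.0161, 0.2672]
eef_rot: [[0.041, 0.999, 0.001], [0.999, -0.041, -0.0], [0.0, 0.001, -1.0]]
ft_force: [-1.4, 1.0, 6.0]
width: 0.0089
grasp_force: 30.0
```

```bash
python3 -c "from h import *; ks()"
```

```text
t 41.2 tip in case [   1.9 -148.3] 85.2 F(case) [-0.1  1.8] 6.0 w 0.0089 g 30.0
torque [ 0.166  0.108 -0.03 ] ang -2.4 j6 -4.924248163576555
```

Call:
carry_out:
  linear:
    - [0,0,0]
    - [0,0,0]
    - [0,0,0]
    - [0,0,0]
    - [0,0,0]
    - [0,0,0]
    - [0,0,0]
    - [0,0,0]
    - [0,0,0]
    - [0,0,0]
  yaw: [0.15,0.3,0.45,0.6,0.75,0.9,1.05,1.2,1.35,1.35]

```text
t: 42.42
position: [0.6695, -0.0159, 0.2672]
eef_rot: [[0.984, 0.177, 0.001], [0.177, -0.984, 0.0], [0.001, -0.0, -1.0]]
ft_force: [-0.4, 2.7, 7.0]
width: 0.0091
grasp_force: 30.0
```

```bash
python3 -c "from h import *; ks()"
```

```text
t 42.4 tip in case [   1.9 -148. ] 85.2 F(case) [1.8 2. ] 7.0 w 0.0091 g 30.0
torque [ 0.369  0.281 -0.024] ang -79.8 j6 72.51769187997158
```

Call:
carry_out:
  linear:
    - [0,0,0]
    - [0,0,0]
    - [0,0,0]
    - [0,0,0]
    - [0,0,0]
  yaw: [0.15,0.3,0.45,0.6,0.6]

```text
t: 43.05
position: [0.6695, -0.0158, 0.2672]
eef_rot: [[0.912, -0.41, 0.001], [-0.41, -0.912, 0.001], [0.0, -0.001, -1.0]]
ft_force: [-1.1, 2.9, 6.5]
width: 0.0083
grasp_force: 30.0
```

```bash
python3 -c "from h import *; ks()"
```

```text
t 43.0 tip in case [   2.  -147.8] 85.2 F(case) [1.5 2.7] 6.5 w 0.0083 g 30.0
torque [ 0.566  0.298 -0.013] ang -114.2 j6 106.89395862620081
```

Call:
carry_out:
  linear:
    - [0,0,0]
    - [0,0,0]
    - [0,0,0]
  yaw: [0.1,0.2,0.3]

```text
t: 43.42
position: [0.6696, -0.0157, 0.2672]
eef_rot: [[0.75, -0.662, 0.001], [-0.662, -0.75, 0.001], [0.0, -0.001, -1.0]]
ft_force: [-1.6, 2.7, 6.3]
width: 0.0086
grasp_force: 30.0
```

```bash
python3 -c "from h import *; ks()"
```

```text
t 43.4 tip in case [   2.1 -147.8] 85.2 F(case) [1.  2.9] 6.3 w 0.0086 g 30.0
torque [0.548 0.268 0.082] ang -131.4 j6 124.16460257146524
```

Call:
carry_out:
  linear:
    - [0,0,0]
    - [0,0,0]
    - [0,0,0]
  yaw: [0.1,0.2,0.3]

```text
t: 43.8
position: [0.6696, -0.0157, 0.2672]
eef_rot: [[0.521, -0.854, 0.001], [-0.854, -0.521, 0.001], [0.0, -0.001, -1.0]]
ft_force: [0.2, 3.3, 5.8]
width: 0.0091
grasp_force: 30.3
```

```bash
python3 -c "from h import *; ks()"
```

```text
t 43.8 tip in case [   2.2 -147.9] 85.2 F(case) [2.7 1.9] 5.8 w 0.0091 g 30.3
torque [0.685 0.146 0.579] ang -148.6 j6 141.33732796140774
```

The torque jumped from 0.08 to 0.58 N m after 3.9 rad, so the key is at its stop. I'll release it, retreat to one side and check.

Call:
carry_out:
  linear:
    - [0,0,0]
    - [0,0,0]
    - [0,0,0]
    - [0,0,-0.04]
    - [0,0,-0.09]
    - [0,0,-0.14]
    - [0,0,-0.17]
    - [0,0,-0.17]
  yaw: [0,0,0,0,0,0,0,0]
  gripper: 0.35

```text
t: 44.8
position: [0.6702, -0.0163, 0.4391]
eef_rot: [[0.523, -0.852, 0.006], [-0.852, -0.523, -0.001], [0.004, -0.004, -1.0]]
ft_force: [0.8, -0.4, -0.6]
width: 0.0307
grasp_force: 0.0
```

```bash
python3 - <<'E'
from h import *
plan([(.45,-.35,.25,None)])
E
```

```text
t 44.8 tip [ 0.6712 -0.0164  0.2571] ang -148.4 j6 141 w 0.0307 g 0.0
[0.1691, 0.3623, 0.0061] yaw 0.0 j6-> 111
```

Call:
carry_out:
  linear:
    - [0.02,0.045,0]
    - [0.045,0.095,0]
    - [0.07,0.15,0]
    - [0.095,0.2,0]
    - [0.12,0.255,0]
    - [0.145,0.31,0]
    - [0.169,0.362,0]
    - [0.169,0.362,0]
    - [0.169,0.362,0]
  yaw: [0,0,0,0,0,0,0,0,0]

```text
t: 45.92
position: [0.4491, -0.3492, 0.4346]
eef_rot: [[0.522, -0.853, -0.002], [-0.853, -0.522, 0.002], [-0.003, 0.0, -1.0]]
ft_force: [0.1, 1.1, 0.3]
width: 0.0305
grasp_force: 0.0
```

```bash
python3 - <<'E'
from h import *
d=shot('top','top9'); b=shot('side')
t=cv2.resize(d['image'][105:245,200:340],None,fx=4,fy=4,interpolation=cv2.INTER_CUBIC)
s=cv2.resize(b['image'][160:290,250:310],(230,498),interpolation=cv2.INTER_CUBIC)
o=np.zeros((560,800,3),np.uint8);o[:,:560]=t;o[:498,570:]=s
cv2.imwrite('pics/p8.png',o)
E
```

```text
(no output)
```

View pics/p8.png

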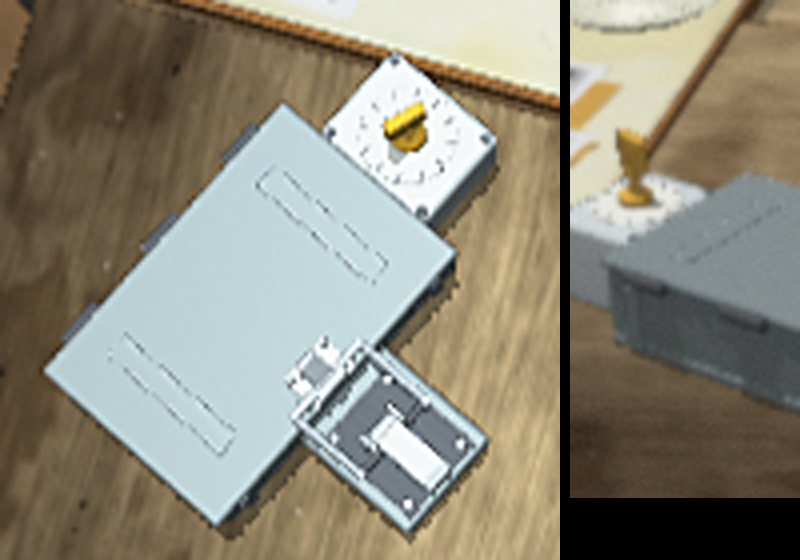

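The lid is shut, the lever is flat, and the key's wing has turned to about -60°. The loop's bar appears along (295,412)-(370,345) in the crop. I need to check numerically that it lies behind the hook.

```bash
python3 - <<'E'
from h import *
d=shot('top'); b=shot('side')
T=lambda x,y,z:((proj(d,np.r_[cw(x,y),z/1000])-[200,105])*4).round(0)
S=lambda x,y,z:(proj(b,np.r_[cw(x,y),z/1000])).round(1)
print('lid edge',T(-73,30,62),T(-73,-30,62),'lid corners',T(-73,113,62),T(-73,-113,62))
for x,z in((-64,69),(-76,69),(-70,78),(-76,62),(-80,60),(-84,55)): print(x,z,T(x,30,z),T(x,-30,z))
print('hook',T(-70,12,78),T(-70,-12,78))
pin=np.array([-116.9,42.8]);
for e in (.46,): 
  u=np.array([np.cos(e),np.sin(e)]);n=np.array([-u[1],u[0]])
  for r in (56,59): print('latched bar',(pin+r*u).round(1))
  t=pin+80*u+10*n; print('tab end',t,T(t[0],0,t[1]),'side',S(t[0],0,t[1]))
print('side bar hooked',S(-64,30,69),S(-64,-30,69),'unhooked',S(-80,30,60),S(-80,-30,60))
g=cv2.cvtColor(d['image'],cv2.COLOR_BGR2GRAY)[185:215,268:300]
np.set_printoptions(linewidth=250); print(g)
E
```

```text
lid edge [306. 426.] [370. 353.] lid corners [216. 528.] [459. 252.]
-64 69 [293. 416.] [358. 342.]
-76 69 [308. 429.] [373. 355.]
-70 78 [299. 421.] [365. 347.]
-76 62 [309. 429.] [374. 356.]
-80 60 [315. 434.] [379. 360.]
-84 55 [320. 438.] [384. 366.]
hook [319. 399.] [345. 369.]
latched bar [-66.7  67.7]
latched bar [-64.  69.]
tab end [-49.65528127  87.27637353] [305. 361.] side [328.  207.9]
side bar hooked [341.9 215.5] [321.3 209.5] unhooked [345.5 216.3] [325.1 210.4]
[[209 209 209 209 209 211 210 210 210 210 211 210 212 212 212 212 212 211 212 213 213 213 213 213 213 214 213 214 219 229 172  67]
 [209 209 209 210 210 211 210 210 211 211 211 211 211 212 212 211 212 212 212 212 212 213 213 212 213 213 214 218 231 180  77  30]
 [208 209 209 209 210 210 210 211 211 211 211 211 212 213 212 212 212 212 212 212 213 212 213 213 213 214 217 234 188  84  32  56]
 [209 209 209 209 210 210 210 211 210 211 211 211 213 215 214 212 212 212 212 212 212 213 213 213 214 216 230 198  99  33  52  59]
 [209 210 209 210 210 210 211 211 210 210 210 210 241 142 217 213 212 212 212 212 212 225 206 
[... 2612 characters left out ...]
123 125 121 121 123 117 103 212 253 217 154]
 [210 210 210 212 210 133 205 225 177  53  74 108 202 223 219 225 150 134 118 122 121 122 124 123 121 115  85 199 252 246 218 245]
 [209 210 211 211 215 190 135 229 231 133  67 202 223 216 221 188 105 118 123 124 124 122 122 122 120  91 197 248 246 195 246 255]
 [210 210 210 211 217 235 138 105 194 225 196 181 220 220 181 124 111 117 122 123 124 122 119 117  79 204 238 251 222 241 251 251]
 [210 210 210 214 229 195  93  45 130 182 236 210 145 203 134 199 126 118 120 121 122 120 122 106 151 240 253 220 220 251 248 248]
 [210 212 214 228 197 109  38  89 113 126 163 234 203 126 150 255 189 116 121 120 121 117 222 212 149 255 231 229 246 248 247 247]]
```

The bar's ends at (291,414) and (358,342) match the hooked prediction of (293,416) and (358,342), so the loop is behind the hook. I'm handing in.

```bash
python3 -c "
from rig import env; print(env.job_done())"
```

```text
the job is handed in; nothing more can be done
None
```

The job is handed in: four sherds packed one to a compartment, the lid shut and latched tight, and the key wound to its stop. I did not check the last two sherds (block and red) by camera inside the case after placing them.

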